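# Renew the relays in a mower's relay box

### The arm

A 6-joint arm with a two-finger parallel gripper is mounted at the origin on the work surface. World frame = base frame: x ahead of the robot, y to its left, z up, the work surface at z = 0. Lengths are in m, angles in degrees, forces in N, time in s.
With the tool pointing down it reaches from about 0.275 to 0.825 m from the base axis. Payload 5.2 kg.
Tool frame: the origin (TCP) lies on the centre line of the jaws, within the pads' length; the fingertips stand 8 mm ahead of it and the grasp point (between the pads) lies 11 mm behind it; y points along the fingers, x is the direction in which the jaws open and shut, and the axes are right-handed (so a half turn about y gives the same grasp; the last joint's range is limited). The gripper opens to 93 mm and grips with 3 to 60 N. Pads are 15 mm wide; open, the fingers measure 128 mm over their backs; the gripper's body (75 mm by 188 mm) begins 65 mm behind the grasp point.
Start: joints at [55.646, 14.817, 87.949, -0, 77.235, -11.62], TCP at [0.213, 0.507, 0.227] pointing down, gripper open.
Joint ranges: [-179.93, 179.93], [-52.35, 119.4], [10.71, 147.94], [-69.91, 249.91], [12.55, 155.21], [-178.61, 178.61]. Speed limits (degrees/s): [147.25, 147.25, 180, 180, 180, 180].

### API

Orientations are given as a 3x3 rotation matrix whose columns are the frame's x, y, z axes.
In Python, from rig import robot, optics gives the robot as it stands.
- The arm moves only by the shell command python3 -m creep 'ROWS' [FORCE]. ROWS is JSON, a list of rows, each an object with "grip": the closure, from -1 (fully open) to 1 (shut), so that 0 is half open; "travel": the shift along the tool's x, y, z in mm, a list of three; "twist": the turn about the tool's y in rad. In form: [{"grip": grip, "travel": [x, y, z], "twist": twist}, ...]. A call has 1 to 5 rows; each row is the pose to reach, as a shift and turn from the pose commanded when the call began, along the tool's axes at that moment; what a row does not reach only later rows make up. A row lasts 1/10 s, in which the tool goes at most 50 mm and 8.59 degrees, less where a joint would pass 70% of its speed; a pose out of reach is approached as far as the arm can. A call with a gripper value outside its range is refused whole. The fingers move at their own pace and stop on an object; FORCE is the grip in N (left out, the last holds). Time passes only in rows, so rows that repeat a pose let the fingers close. It gives the time, the measured TCP pose, the force and the opening at its end, in the units of the state.
- robot.get_state(): the state, without advancing time (a new reading comes with each control period).
- optics.capture(name): name is "side" or "top" or "wrist"; returns (picture, depth): 400x640x3 uint8, red, green, blue; 400x640 float32, m along the optical axis (not along the pixel's ray), 0 where there is no reading.
- optics.camera_info(name): a dict with "fx", "fy", "cx", "cy" (pixels), "world_from_camera" (4x4, takes a point from camera to world coordinates); the wrist camera has in their place "T_tool_cam" (4x4, takes a point from camera to tool coordinates, whose origin is the TCP and whose axes are the tool frame's). Camera axes: x right, y up, looking along -z (the intrinsics and any distortion apply to the point x, -y, -z); pixel columns grow to the right and rows downward; lengths in m; the calibration is good to about 2 mm. The wrist camera is an equidistant fisheye: a pixel r from the principal point sees the ray r / f radians off the axis. A picture is of the moment at which its call begins: read the wrist's pose just before it. camera_info takes no time and is no camera call.
- robot.close_job(): hands the job in, once; it reports no verdict.
Trained networks look in the newest picture that a camera, given by its name, has taken for a name from the list of things; names that differ only in an ending like _2 or _b are one class to them, and where a whole thing is asked for, a point or a joint stands for the part that bears it (a point fixed in the world has none). Each returns a list of dicts, best first, with "score" (0 to 1); they miss things now and then, are a little off and sometimes report something else, mostly with a low value. They report only what shows in the picture. A call takes as long as a camera call. They do not tell look-alikes from the thing itself.
- optics.masks_of(name, camera): "mask" (400x640 bool, what is visible of it) and "box" ([left, top, width, height] in pixels, round what is visible of it).
The state is a dict: "t": time; "q": joint angles; "dq": joint speeds; "joint_torque": joint torques, N m; "position": TCP position; "orientation": TCP orientation; "wrist_force": force on the tool from outside, world axes, zero at the start; "moment": the same for the moment, N m; "finger_gap": finger opening in m.
Only numpy, scipy, OpenCV 4.12 (cv2) and the standard library are available. Lean on these libraries where they do the work, as an engineer would, in place of code of your own. Each camera call takes 0.05 s, during which the arm holds its last target. There are 200 camera calls.

### The job

First pull the spent round-can relays out of the mower's relay box and put them in the steel scrap tin. Then plug every new block relay from the parts bin fully home in the box, one to a socket (any free socket will do, though some may stay empty). Finally swing the cover over and shut it fully; do not disturb the wheel, axle bolt or muffler.

Things in the scene. Friction and masses are not known exactly. Their poses are not given: they have to be found in the camera images.
- relay_box: Fixed black and grey plastic relay box of a riding mower, lying on the bench: a socket block 180 (x) x 120 (y) x 18 mm with a rim 4 mm thick around it that stands 8 mm higher (to 26 mm). Origin: centre of its underside. x runs along the row of four sockets; the cover's hinge is along its -y edge
- cover (a joint): Angle of the box's hinged black cover (rad): 0 = shut, edge to edge on the rim; starts open at 1.9 to 2.15, leaning back from the sockets. Stiff hinge: it stays where left and moves at about 2 N at the lip. A shallow shell 180 x 120 mm, 25 mm deep; shut, its top is 51 mm and its ceiling 47 mm above the bench, so it cannot shut over a part standing proud
- cover_hinge (a point): Middle of the cover's hinge line, 26 mm above the bench, on the box's -y edge; the hinge line is parallel to the box's x axis
- cover_lip (a point): Middle of the cover's free edge, on its outer face (120 mm from the hinge line, and 25 mm out from the plane through the hinge and the cover's rim). A small tab 40 x 14 x 8 mm sticks out of the free edge below it. The cover's own y axis points from hinge to lip, z out of its outer face
- tin: Loose open steel scrap tin 120 (x) x 110 (y) x 40 mm, walls and floor 4 mm, 0.6 kg. Origin: centre of its underside
- bin: Fixed grey plastic parts bin 184 x 184 x 24 mm, walls and floor 4 mm, divided in 2 x 2 compartments about 86 mm square. Origin: centre of its underside; the compartment centres are at x, y = +-45 mm
- socket0 (a point): Centre of the mouth of socket 0 (in a row 42 mm apart along the box's x), 18 mm above the bench: a rectangular hole 20.5 mm along the box's x, 26.5 mm along its y, 12 mm deep; axes as the box's
- socket1 (a point): Centre of the mouth of socket 1 (in a row 42 mm apart along the box's x), 18 mm above the bench: a rectangular hole 20.5 mm along the box's x, 26.5 mm along its y, 12 mm deep; axes as the box's
- socket2 (a point): Centre of the mouth of socket 2 (in a row 42 mm apart along the box's x), 18 mm above the bench: a rectangular hole 20.5 mm along the box's x, 26.5 mm along its y, 12 mm deep; axes as the box's
- socket3 (a point): Centre of the mouth of socket 3 (in a row 42 mm apart along the box's x), 18 mm above the bench: a rectangular hole 20.5 mm along the box's x, 26.5 mm along its y, 12 mm deep; axes as the box's
- new0: New relay (may be absent), one of those standing in the parts bin: black block 26 (x) x 32 (y) x 24 mm with a bright square on top, above a brass plug foot 18 (x) x 24 (y) x 10 mm; 34 mm tall in all, 45 g. Origin: centre of the foot's underside, whose edges are bevelled 2 mm. Plugged home, the block rests on the socket's face with the foot 10 mm in the hole; a half turn about z makes no difference
- new1: New relay (may be absent), one of those standing in the parts bin: black block 26 (x) x 32 (y) x 24 mm with a bright square on top, above a brass plug foot 18 (x) x 24 (y) x 10 mm; 34 mm tall in all, 45 g. Origin: centre of the foot's underside, whose edges are bevelled 2 mm. Plugged home, the block rests on the socket's face with the foot 10 mm in the hole; a half turn about z makes no difference
- new2: New relay (may be absent), one of those standing in the parts bin: black block 26 (x) x 32 (y) x 24 mm with a bright square on top, above a brass plug foot 18 (x) x 24 (y) x 10 mm; 34 mm tall in all, 45 g. Origin: centre of the foot's underside, whose edges are bevelled 2 mm. Plugged home, the block rests on the socket's face with the foot 10 mm in the hole; a half turn about z makes no difference
- new3: New relay (may be absent), one of those standing in the parts bin: black block 26 (x) x 32 (y) x 24 mm with a bright square on top, above a brass plug foot 18 (x) x 24 (y) x 10 mm; 34 mm tall in all, 45 g. Origin: centre of the foot's underside, whose edges are bevelled 2 mm. Plugged home, the block rests on the socket's face with the foot 10 mm in the hole; a half turn about z makes no difference
- old0: Spent relay (may be absent), one of those plugged in the relay box at the start: round bare-metal can, 30 mm diameter, 30 mm tall, on a brass plug foot 18 (x) x 24 (y) x 10 mm; 40 mm tall in all, 50 g; pulls straight up. Origin: centre of the foot's underside
- old1: Spent relay (may be absent), one of those plugged in the relay box at the start: round bare-metal can, 30 mm diameter, 30 mm tall, on a brass plug foot 18 (x) x 24 (y) x 10 mm; 40 mm tall in all, 50 g; pulls straight up. Origin: centre of the foot's underside
- old2: Spent relay (may be absent), one of those plugged in the relay box at the start: round bare-metal can, 30 mm diameter, 30 mm tall, on a brass plug foot 18 (x) x 24 (y) x 10 mm; 40 mm tall in all, 50 g; pulls straight up. Origin: centre of the foot's underside
- old3: Spent relay (may be absent), one of those plugged in the relay box at the start: round bare-metal can, 30 mm diameter, 30 mm tall, on a brass plug foot 18 (x) x 24 (y) x 10 mm; 40 mm tall in all, 50 g; pulls straight up. Origin: centre of the foot's underside
- wheel: Bystander: mud-caked grey plastic mower wheel lying flat, 180 mm across, 52 mm high. Origin: centre of its underside
- axle_bolt: Bystander: bent steel axle bolt lying on the boards, about 110 mm long. Origin: on the bench, mid-length
- muffler: Bystander: rusty cast-iron muffler, about 120 x 75 x 57 mm. Origin: centre of its underside
There are look-alikes about, which are no part of the job. What is shaped like the new0 but blue or red is not meant. What is shaped like the old2 but red is not meant.

How it is judged (in metres and radians):
On the way, in this order (a step that is already met when the one before it is completed fails the run):
1. every spent round-can relay lies in the scrap tin (x of old0 in the frame of tin between -0.058 and 0.058 m and y of old0 in the frame of tin between -0.053 and 0.053 m and z of old0 in the frame of tin between -0.005 and 0.042 m and linear speed of each of old0, old1, old2, old3 below 0.05 m/s and x of old1 in the frame of tin between -0.058 and 0.058 m and y of old1 in the frame of tin between -0.053 and 0.053 m and z of old1 in the frame of tin between -0.005 and 0.042 m and x of old2 in the frame of tin between -0.058 and 0.058 m and y of old2 in the frame of tin between -0.053 and 0.053 m and z of old2 in the frame of tin between -0.005 and 0.042 m and x of old3 in the frame of tin between -0.058 and 0.058 m and y of old3 in the frame of tin between -0.053 and 0.053 m and z of old3 in the frame of tin between -0.005 and 0.042 m), for 0.2 s.
2. then every new relay is plugged home in a socket of the box (((horizontal distance between new0 and socket0 below 0.005 m and z of new0 in the frame of socket0 between -0.014 and -0.007 m) or (horizontal distance between new0 and socket1 below 0.005 m and z of new0 in the frame of socket1 between -0.014 and -0.007 m) or (horizontal distance between new0 and socket2 below 0.005 m and z of new0 in the frame of socket2 between -0.014 and -0.007 m) or (horizontal distance between new0 and socket3 below 0.005 m and z of new0 in the frame of socket3 between -0.014 and -0.007 m)) and angle between each of new0, new1, new2, new3's own z axis and vertical below 0.12 rad and ((horizontal distance between new1 and socket0 below 0.005 m and z of new1 in the frame of socket0 between -0.014 and -0.007 m) or (horizontal distance between new1 and socket1 below 0.005 m and z of new1 in the frame of socket1 between -0.014 and -0.007 m) or (horizontal distance between new1 and socket2 below 0.005 m and z of new1 in the frame of socket2 between -0.014 and -0.007 m) or (horizontal distance between new1 and socket3 below 0.005 m and z of new1 in the frame of socket3 between -0.014 and -0.007 m)) and ((horizontal distance between new2 and socket0 below 0.005 m and z of new2 in the frame of socket0 between -0.014 and -0.007 m) or (horizontal distance between new2 and socket1 below 0.005 m and z of new2 in the frame of socket1 between -0.014 and -0.007 m) or (horizontal distance between new2 and socket2 below 0.005 m and z of new2 in the frame of socket2 between -0.014 and -0.007 m) or (horizontal distance between new2 and socket3 below 0.005 m and z of new2 in the frame of socket3 between -0.014 and -0.007 m)) and ((horizontal distance between new3 and socket0 below 0.005 m and z of new3 in the frame of socket0 between -0.014 and -0.007 m) or (horizontal distance between new3 and socket1 below 0.005 m and z of new3 in the frame of socket1 between -0.014 and -0.007 m) or (horizontal distance between new3 and socket2 below 0.005 m and z of new3 in the frame of socket2 between -0.014 and -0.007 m) or (horizontal distance between new3 and socket3 below 0.005 m and z of new3 in the frame of socket3 between -0.014 and -0.007 m))), for 0.2 s.
At the end, for the whole second after the job is handed in: Spent relays lie in the scrap tin; each new relay is upright (within 0.12 rad) within 5 mm of a socket's centre with its foot at least 7 mm deep in it; the cover is shut to within 0.05 rad; everything at rest and released (all of step 1 and all of step 2 and value of joint cover below 0.05 rad and linear speed of each of new0, new1, new2, new3 below 0.03 m/s); the robot touches nothing.
It fails at once if the wheel is shifted by more than 4 cm (distance of wheel from where it was at the start of the episode above 0.04 m).
It fails at once if the axle bolt is shifted by more than 4 cm (distance of axle_bolt from where it was at the start of the episode above 0.04 m).
It fails at once if the muffler is shifted by more than 4 cm (distance of muffler from where it was at the start of the episode above 0.04 m).
Of new0, new1, new2, new3 only 3 to 4 are there at a start; the rules pass over those that are not, and their reading is None.
Of old0, old1, old2, old3 only 2 to 3 are there at a start; the rules pass over those that are not, and their reading is None.
At some moment in a run one of tin may be knocked a few centimetres aside while the robot is not near it.
Once in a run the grip may slacken for a moment while it holds something.
It also fails if it takes over 210 s, if anything falls off the work surface, if the arm or the gripper's body presses on something with over 40 N, if the wrist force passes 120 N, or if a joint passes its speed limit or range.

## Working session

There is one attempt and no reset: what is moved stays moved. The work goes in short steps, Python scripts to look and compute and a shell command to move; the robot and the scene stay as the last step left them, time stands still between calls to the robot, and variables do not carry over. Pictures are saved under pics/ and viewed, about 12 in all and at most 16, crops included, and the job is handed in when it is done.

```bash
ls; mkdir -p pics; cat > h.py <<'E'
import numpy as np, cv2
from rig import robot, optics
def save(n,im): cv2.imwrite(f'pics/{n}.png',cv2.cvtColor(im,cv2.COLOR_RGB2BGR))
E
python3 - <<'E'
from h import *
s=robot.get_state(); print({k:np.round(v,3).tolist() for k,v in s.items()})
for c in ['top','side']:
    im,d=optics.capture(c); save(c,im); np.save(f'pics/{c}_d.npy',d); i=optics.camera_info(c); print(c,i)
print(optics.camera_info('wrist'))
E
```

```text
pics
{'t': 0.0, 'q': [55.647, 14.859, 88.011, -0.002, 77.236, -11.62], 'dq': [-0.022, -0.023, 0.041, 0.087, 0.043, -0.018], 'joint_torque': [0.001, -43.731, -28.401, 0.072, 0.041, -0.0], 'position': [0.212, 0.507, 0.226], 'orientation': [[0.386, -0.001, -0.922], [0.922, -0.002, 0.386], [-0.002, -1.0, 0.0]], 'wrist_force': [-1.257, 0.731, 0.153], 'moment': [0.017, -0.04, 0.048], 'finger_gap': 0.093}
top {'fx': 416.37402360582144, 'fy': 416.37402360582144, 'cx': 323.0057030701487, 'cy': 199.96455624036304, 'world_from_camera': array([[-0.00390188,  0.99770679, -0.06757178,  0.50830264],
       [-0.99983598, -0.00269725,  0.0179094 ,  0.06409274],
       [ 0.01768607,  0.06763057,  0.99755366,  0.86005952],
       [ 0.        ,  0.        ,  0.        ,  1.        ]])}
side {'fx': 388.49251180380566, 'fy': 388.49251180380566, 'cx': 316.1666311564858, 'cy': 194.34137112535288, 'world_from_camera': array([[ 0.99295066,  0.08636539, -0.08117884,  0.50588635],
       [-0.11816042,  0.7751915 , -0.62057735, -0.42408295],
       [ 0.00933274,  0.62579482,  0.77993188,  0.66665646],
       [ 0.        ,  0.        ,  0.        ,  1.        ]])}
{'fx': 309.70691628693146, 'fy': 309.70691628693146, 'cx': 316.19687443002374, 'cy': 200.8227119392415, 'T_tool_cam': array([[ 9.99999921e-01,  8.61784644e-05,  3.86925233e-04,
         4.30766824e-04],
       [ 3.49385304e-04,  2.69493587e-01, -9.63002121e-01,
        -1.58074930e-01],
       [-1.87263913e-04,  9.63002180e-01,  2.69493536e-01,
         7.46010254e-02],
       [ 0.00000000e+00,  0.00000000e+00,  0.00000000e+00,
         1.00000000e+00]])}
```

View pics/top.png

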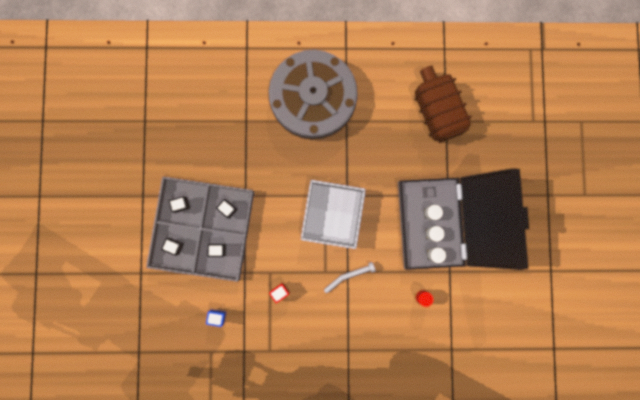

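View pics/side.png

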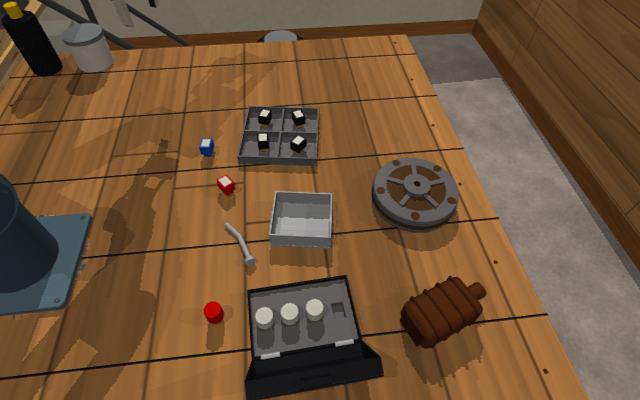

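The top picture shows the bin at about (200,228) with four block relays. The tin is at (334,213), and the box at (432,222) holds three white-topped cans at (435,212), (437,233) and (438,255). Its empty socket is at (430,191), and the cover is open to the right. The bolt lies at (350,277), the wheel at (313,93) and the muffler at (443,104). The red and blue blocks and the red can are look-alikes.

```bash
cat >> h.py <<'E'
def cloud(c,d):
    i=optics.camera_info(c); v,u=np.mgrid[0:400,0:640]
    P=np.stack([(u-i['cx'])/i['fx']*d,-(v-i['cy'])/i['fy']*d,-d,np.ones_like(d)],-1)@i['world_from_camera'].T
    P=P[...,:3]; P[d<=0]=np.nan; return P
def rect(P):
    r=cv2.minAreaRect((P[:,:2]*1000).astype(np.float32)); return np.round(r[0],1),np.round(r[1],1),round(r[2],1)
E
python3 - <<'E'
from h import *
for c in ['top','side']:
    im,d=optics.capture(c); P=cloud(c,d)
    for n in ['new0','old0','tin','bin','relay_box','axle_bolt','wheel']:
        for m in optics.masks_of(n,c)[:8]:
            if m['score']<.3: continue
            Q=P[m['mask']]; Q=Q[~np.isnan(Q[:,0])]
            if len(Q)<10: continue
            z=np.percentile(Q[:,2],90); T=Q[abs(Q[:,2]-z)<.005]
            if n in('tin','bin'): T=Q[(Q[:,2]>z-.006)]
            print(c,n,round(m['score'],2),m['box'],'z',round(z*1000,1),'n',len(T),'mean',np.round(T.mean(0)*1000,1)[:2],*rect(T))
    if c=='top':
        # sockets block face
        for a in [(430,191),(412,230),(452,230),(432,201)]: print(a,np.round(P[a[1],a[0]]*1000,1))
        print('lip',np.round(P[[172,265,218],[518,525,520]]*1000))
E
```

```text
top new0 0.83 [206.1, 242.7, 24.1, 17.5] z 40.2 n 227 mean [467.7 259.2] [467.5 259.2] [31.7 25.4] 89.8
top new0 0.81 [272.6, 283.2, 16.7, 18.3] z 36.8 n 205 mean [383.5 135.4] [383.4 135.5] [25.2 30.9] 35.3
top new0 0.76 [207.3, 309.6, 20.8, 19.8] z 36.1 n 224 mean [335.6 259.3] [335.1 259.5] [31.9 25.9] 81.1
top new0 0.73 [171.6, 200.0, 19.6, 15.4] z 40.3 n 217 mean [557.7 334.2] [558.1 334.4] [25.8 31.7] 17.6
top new0 0.53 [218.6, 200.5, 20.4, 21.0] z 40.5 n 208 mean [549. 240.] [549.1 240.1] [31.2 26.3] 46.0
top old0 0.79 [418.2, 290.4, 18.2, 19.2] z 42.0 n 181 mean [ 370.2 -150.6] [ 369.8 -150.7] [28.8 27.7] 43.2
top old0 0.61 [425.7, 223.8, 20.8, 15.6] z 50.2 n 182 mean [ 498.1 -171.9] [ 498.  -172.3] [27.3 29.2] 0.1
top old0 0.61 [425.5, 203.4, 14.8, 13.9] z 49.8 n 180 mean [ 540.2 -170. ] [ 541.1 -170.1] [28.1 27.7] 89.5
top old0 0.6 [428.5, 247.5, 18.3, 13.4] z 49.8 n 173 mean [ 456.6 -174. ] [ 456.9 -174.2] [27.9 27.1] 83.4
top old0 0.44 [267.1, 51.2, 92.2, 87.2] z 48.8 n 2070 mean [780.7  68.4] [783.1  69.5] [163.9 165.4] 51.3
top tin 0.67 [302.0, 179.0, 60.3, 70.6] z 39.2
[... 1826 characters left out ...]
ean [ 497.3 -172. ] [ 496.9 -171.4] [28.1 28.6] 18.4
side old0 0.55 [304.7, 300.6, 20.0, 25.0] z 48.3 n 245 mean [ 539.1 -169.9] [ 539.  -169.2] [27.9 28.3] 21.8
side tin 0.75 [272.1, 190.8, 62.7, 59.6] z 38.0 n 607 mean [534.8  27.6] [536.5  30.4] [112.1 119.9] 80.4
side bin 0.76 [236.5, 104.9, 82.1, 60.1] z 22.0 n 954 mean [504.5 290.3] [509.  296.1] [187.4 184.1] 81.2
side bin 0.63 [289.2, 108.7, 16.2, 22.4] z 38.8 n 99 mean [556.8 333.4] [556.8 334.9] [27. 31.] 9.9
side relay_box 0.69 [241.9, 273.1, 142.4, 126.9] z 127.7 n 1901 mean [ 523.  -293.1] [ 524.9 -294.6] [180.   24.3] 2.6
side axle_bolt 0.8 [229.3, 223.5, 26.4, 43.5] z 16.6 n 90 mean [427.5 -41. ] [425.2 -33.1] [18.1 40.8] 18.8
```

```bash
cat > go.py <<'E'
# prints travel (mm) and twist for targets X,Y,Z[mm],psi[deg] (tool x yaw), chained from the measured pose
import sys; from h import *
s=robot.get_state(); p=np.array(s['position'])*1000; R=np.array(s['orientation']); psi=np.degrees(np.arctan2(R[1,0],R[0,0]))
print('t',round(s['t'],1),'p',p.round(1),'psi',round(psi,1),'gap',round(s['finger_gap']*1000,1),'F',np.round(s['wrist_force'],1),'q6',round(s['q'][5]))
for a in sys.argv[1:]:
    X,Y,Z,f=map(float,a.split(',')); d=np.array([X,Y,Z])-p; c,n=np.cos(np.radians(psi)),np.sin(np.radians(psi))
    dps=(f-psi+180)%360-180
    print(a,'travel',np.round([c*d[0]+n*d[1],-d[2],-n*d[0]+c*d[1]],1),'twist',round(-np.radians(dps),3)); p=np.array([X,Y,Z]); psi=f
E
G='-0.3'
python3 -m creep '[{"grip":-0.3,"travel":[-498,46,-564],"twist":-0.443},{"grip":-0.3,"travel":[-498,46,-564],"twist":-0.443},{"grip":-0.3,"travel":[-498,46,-564],"twist":-0.443},{"grip":-0.3,"travel":[-498,46,-564],"twist":-0.443},{"grip":-0.3,"travel":[-498,46,-564],"twist":-0.443}]' 30
python3 go.py 540,-170,150,92.7
```

```text
t: 1.4
position: [0.3161, 0.294, 0.2125]
orientation: [[-0.048, 0.001, -0.999], [0.999, 0.0, -0.048], [0.0, -1.0, -0.001]]
wrist_force: [0.9, -0.4, -0.7]
finger_gap: 0.0616
t 1.4 p [316.1 294.  212.5] psi 92.8 gap 61.6 F [ 0.9 -0.4 -0.7] q6 -65
540,-170,150,92.7 travel [-474.3   62.5 -201.2] twist 0.001
```

```bash

python3 -m creep '[{"grip":-0.3,"travel":[-474,62,-201],"twist":0},{"grip":-0.3,"travel":[-474,62,-201],"twist":0},{"grip":-0.3,"travel":[-474,62,-201],"twist":0},{"grip":-0.3,"travel":[-474,62,-201],"twist":0},{"grip":-0.3,"travel":[-474,62,-201],"twist":0}]' >/dev/null
python3 -m creep '[{"grip":-0.3,"travel":[-245,32,-104],"twist":0},{"grip":-0.3,"travel":[-245,32,-104],"twist":0},{"grip":-0.3,"travel":[-245,32,-104],"twist":0},{"grip":-0.3,"travel":[-245,32,-104],"twist":0},{"grip":-0.3,"travel":[-245,32,-104],"twist":0}]' >/dev/null
python3 go.py 540,-170,33,92.7
python3 - <<'E'
from h import *
im,d=optics.capture('wrist'); 
im2,d=optics.capture('side'); save('w1',np.hstack([cv2.resize(im,(400,250)),cv2.resize(im2,(400,250))]))
E
```

```text
t 2.4 p [ 531.1 -154.2  152.5] psi 92.6 gap 60.6 F [ 0.6  0.7 -0.1] q6 -120
540,-170,33,92.7 travel [-16.1 119.5  -8.1] twist -0.001
```

View pics/w1.png

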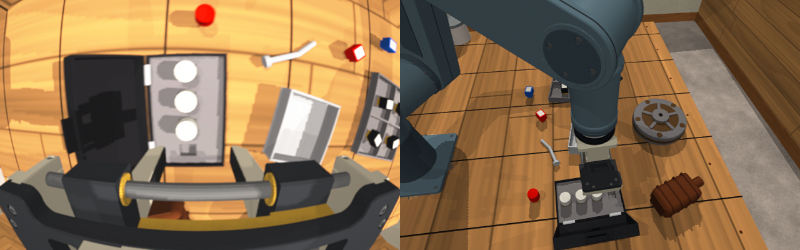

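Wrist/side montage: the jaws are above the box, with the cans at (186,70) to (186,130) and the cover clear to the left. I'll pick the first can.

```bash

python3 -m creep '[{"grip":-0.3,"travel":[-16,40,-8],"twist":0},{"grip":-0.3,"travel":[-16,65,-8],"twist":0},{"grip":-0.3,"travel":[-16,90,-8],"twist":0},{"grip":-0.3,"travel":[-16,110,-8],"twist":0},{"grip":-0.3,"travel":[-16,119,-8],"twist":0}]' >/dev/null
python3 go.py
python3 -m creep '[{"grip":0.6,"travel":[0,0,0],"twist":0},{"grip":0.6,"travel":[0,0,0],"twist":0},{"grip":0.6,"travel":[0,0,0],"twist":0},{"grip":0.6,"travel":[0,0,0],"twist":0},{"grip":0.6,"travel":[0,0,0],"twist":0}]' 30
python3 go.py 537,29,120,92.7
```

```text
t 3.0 p [ 537.8 -166.3   31.8] psi 92.7 gap 60.3 F [-0.2  0.3 -0.1] q6 -121
t: 3.5
position: [0.5399, -0.168, 0.0347]
orientation: [[-0.046, 0.002, -0.999], [0.999, -0.001, -0.046], [-0.001, -1.0, -0.002]]
wrist_force: [0.4, -0.2, 3.1]
finger_gap: 0.0294
t 3.5 p [ 539.9 -168.    34.7] psi 92.6 gap 29.4 F [ 0.4 -0.2  3.1] q6 -121
537,29,120,92.7 travel [196.9 -85.3  -6.2] twist -0.001
```

```bash

python3 -m creep '[{"grip":0.6,"travel":[0,-30,0],"twist":0},{"grip":0.6,"travel":[0,-75,0],"twist":0},{"grip":0.6,"travel":[0,-105,0],"twist":0},{"grip":0.6,"travel":[60,-105,-12],"twist":0},{"grip":0.6,"travel":[90,-105,-20],"twist":0}]' >/dev/null
python3 go.py 
cat > tin.py <<'E'
from h import *
im,d=optics.capture('top'); P=cloud('top',d)
for m in optics.masks_of('tin','top')[:1]:
    Q=P[m['mask']]; Q=Q[(Q[:,2]>.030)&(Q[:,2]<.046)]; print('tin',round(m['score'],2),*rect(Q))
E
python3 tin.py; python3 go.py 571.5,23.5,110,92.7 571.5,23.5,36,92.7
```

```text
t 4.0 p [555.8 -76.8 140.5] psi 92.5 gap 29.5 F [ 0.8 -0.   0.5] q6 -112
tin 0.97 [537.4  29.2] [109.8 119.7] 80.4
t 4.1 p [555.3 -72.4 139.4] psi 92.9 gap 29.3 F [-0.7 -0.4 -2.1] q6 -112
571.5,23.5,110,92.7 travel [ 95.   29.4 -21. ] twist 0.003
571.5,23.5,36,92.7 travel [ 0. 74. -0.] twist -0.0
```

```bash

python3 -m creep '[{"grip":0.6,"travel":[50,10,-11],"twist":0},{"grip":0.6,"travel":[93,20,-20],"twist":0},{"grip":0.6,"travel":[95,50,-21],"twist":0},{"grip":0.6,"travel":[95,80,-21],"twist":0},{"grip":0.6,"travel":[95,101,-21],"twist":0}]' >/dev/null
python3 go.py
python3 -m creep '[{"grip":0.6,"travel":[0,2,0],"twist":0},{"grip":0.14,"travel":[0,2,0],"twist":0},{"grip":0.14,"travel":[0,2,0],"twist":0},{"grip":0.14,"travel":[0,-20,0],"twist":0},{"grip":0.14,"travel":[0,-60,0],"twist":0}]' >/dev/null
python3 go.py 497.8,-172,110,92.7 497.8,-172,34,92.7
```

```text
t 4.6 p [570.8  19.3  35.9] psi 92.7 gap 29.5 F [-0.3 -0.  -1.7] q6 -102
t 5.1 p [570.3  18.9  97.3] psi 92.6 gap 40.4 F [ 1.1 -0.7  0.4] q6 -102
497.8,-172,110,92.7 travel [-187.3  -12.7   81.1] twist -0.001
497.8,-172,34,92.7 travel [ 0. 76. -0.] twist -0.0
```

```bash

python3 -m creep '[{"grip":-0.3,"travel":[-46,-13,20],"twist":0},{"grip":-0.3,"travel":[-92,-13,40],"twist":0},{"grip":-0.3,"travel":[-137,-13,60],"twist":0},{"grip":-0.3,"travel":[-183,-13,80],"twist":0},{"grip":-0.3,"travel":[-187,-13,81],"twist":0}]' >/dev/null
python3 go.py 497.8,-171,34,92.7
python3 tin.py
```

```text
t 5.6 p [ 498.6 -177.2  112.8] psi 92.3 gap 60.1 F [ 0.6  1.3 -0.1] q6 -124
497.8,-171,34,92.7 travel [ 6.2 78.8  0.6] twist -0.006
tin 0.65 [537.5  29. ] [110.1 119.8] 80.4
```

```bash

python3 go.py
python3 -m creep '[{"grip":-0.3,"travel":[4,25,0],"twist":0},{"grip":-0.3,"travel":[4,50,0],"twist":0},{"grip":-0.3,"travel":[4,70,0],"twist":0},{"grip":-0.3,"travel":[4,78,0],"twist":0},{"grip":-0.3,"travel":[4,78,0],"twist":0}]' >/dev/null
python3 -m creep '[{"grip":0.6,"travel":[0,0,0],"twist":0},{"grip":0.6,"travel":[0,0,0],"twist":0},{"grip":0.6,"travel":[0,0,0],"twist":0},{"grip":0.6,"travel":[0,0,0],"twist":0},{"grip":0.6,"travel":[0,0,0],"twist":0}]' 30
python3 -m creep '[{"grip":0.6,"travel":[0,-30,0],"twist":0},{"grip":0.6,"travel":[0,-75,0],"twist":0},{"grip":0.6,"travel":[0,-90,0],"twist":0},{"grip":0.6,"travel":[45,-90,-9],"twist":0},{"grip":0.6,"travel":[90,-90,-18],"twist":0}]' >/dev/null
python3 tin.py; python3 go.py 537,29.5,100,92.7 537,29.5,36,92.7
```

```text
t 5.7 p [ 499.6 -173.6  112.2] psi 92.4 gap 60.5 F [-1.1  1.6  0.8] q6 -124
t: 6.7
position: [0.5003, -0.1695, 0.0338]
orientation: [[-0.047, 0.003, -0.999], [0.999, -0.004, -0.047], [-0.004, -1.0, -0.003]]
wrist_force: [-0.2, -5.3, 2.2]
finger_gap: 0.0292
tin 0.63 [ 518.4 -157. ] [196.2   0. ] -151.2
t 7.3 p [512.8 -72.2 123. ] psi 92.9 gap 29.4 F [-0.5 -0.3 -0.5] q6 -113
537,29.5,100,92.7 travel [100.4  23.  -29.3] twist 0.003
537,29.5,36,92.7 travel [ 0. 64. -0.] twist -0.0
```

```bash
cat > tin.py <<'E'
from h import *
for c in ['top','side']:
    im,d=optics.capture(c); P=cloud(c,d); ok=0
    for m in optics.masks_of('tin',c):
        Q=P[m['mask']]; Q=Q[(Q[:,2]>.030)&(Q[:,2]<.046)]
        if len(Q)>50:
            r=rect(Q); 
            if 95<min(r[1])and max(r[1])<135: print('tin',c,round(m['score'],2),*r); ok=1
    if ok: break
E
python3 tin.py; python3 go.py 537,29.5,100,92.7
```

```text
tin top 0.8 [537.5  29.2] [109.7 119.8] 80.3
t 7.4 p [513.  -76.  122.9] psi 92.8 gap 29.3 F [-0.1  0.7 -0.1] q6 -114
537,29.5,100,92.7 travel [104.2  22.9 -29.1] twist 0.002
```

```bash

python3 -m creep '[{"grip":0.6,"travel":[50,10,-14],"twist":0},{"grip":0.6,"travel":[98,20,-28],"twist":0},{"grip":0.6,"travel":[104,50,-29],"twist":0},{"grip":0.6,"travel":[104,75,-29],"twist":0},{"grip":0.6,"travel":[104,86,-29],"twist":0}]' >/dev/null
python3 go.py
python3 -m creep '[{"grip":0.6,"travel":[0,1,0],"twist":0},{"grip":0.14,"travel":[0,1,0],"twist":0},{"grip":0.14,"travel":[0,1,0],"twist":0},{"grip":0.14,"travel":[0,-25,0],"twist":0},{"grip":0.14,"travel":[0,-70,0],"twist":0}]' >/dev/null
python3 go.py 456,-174,110,92.7
python3 -m creep '[{"grip":-0.3,"travel":[-46,-10,22],"twist":0},{"grip":-0.3,"travel":[-92,-10,43],"twist":0},{"grip":-0.3,"travel":[-137,-10,63],"twist":0},{"grip":-0.3,"travel":[-182,-10,83],"twist":0},{"grip":-0.3,"travel":[-199,-10,90],"twist":0}]' >/dev/null
python3 tin.py
python3 go.py 456,-174,34,92.7
```

```text
t 7.9 p [535.8  27.9  34.4] psi 92.6 gap 29.3 F [ 0.4 -0.5 -0.7] q6 -102
t 8.4 p [535.4  28.1 106. ] psi 92.6 gap 40.2 F [ 0.2 -0.3  0.6] q6 -102
456,-174,110,92.7 travel [-198.3   -4.    88.5] twist -0.002
tin top 0.66 [537.5  29.1] [109.9 120. ] 80.4
t 9.0 p [ 456.2 -177.9  118.2] psi 92.4 gap 60.3 F [0.2 0.6 0.1] q6 -127
456,-174,34,92.7 travel [ 3.9 84.2  0.1] twist -0.006
```

```bash

python3 -m creep '[{"grip":-0.3,"travel":[4,25,0],"twist":0},{"grip":-0.3,"travel":[4,50,0],"twist":0},{"grip":-0.3,"travel":[4,72,0],"twist":0},{"grip":-0.3,"travel":[4,84,0],"twist":0},{"grip":-0.3,"travel":[4,84,0],"twist":0}]' >/dev/null
python3 -m creep '[{"grip":0.6,"travel":[0,0,0],"twist":0},{"grip":0.6,"travel":[0,0,0],"twist":0},{"grip":0.6,"travel":[0,0,0],"twist":0},{"grip":0.6,"travel":[0,0,0],"twist":0},{"grip":0.6,"travel":[0,0,0],"twist":0}]' 30 |tail -1
python3 -m creep '[{"grip":0.6,"travel":[0,-30,0],"twist":0},{"grip":0.6,"travel":[0,-75,0],"twist":0},{"grip":0.6,"travel":[0,-90,0],"twist":0},{"grip":0.6,"travel":[45,-90,-9],"twist":0},{"grip":0.6,"travel":[90,-90,-18],"twist":0}]' >/dev/null
python3 tin.py; python3 go.py 502.5,35.5,100,92.7
```

```text
finger_gap: 0.0292
tin top 0.98 [540.4  15.2] [109.9 120.2] 80.6
t 10.6 p [469.5 -75.1 122.8] psi 92.9 gap 29.4 F [-0.5 -0.4 -1.1] q6 -116
502.5,35.5,100,92.7 travel [108.8  22.8 -38.5] twist 0.003
```

```bash
python3 tin.py; python3 tin.py; python3 go.py 506,21,100,92.7
```

```text
tin top 0.95 [540.3  15.1] [109.8 120.3] 80.4
tin top 0.79 [540.3  15.2] [110. 120.] 80.6
t 10.8 p [470.1 -80.4 122.7] psi 92.6 gap 29.7 F [-0.8 -0.3 -0.3] q6 -116
506,21,100,92.7 travel [ 99.6  22.7 -40.5] twist -0.001
```

Tin settled at its new place. I'll place the third can there.

```bash

python3 -m creep '[{"grip":0.6,"travel":[46,10,-18],"twist":0},{"grip":0.6,"travel":[92,20,-37],"twist":0},{"grip":0.6,"travel":[100,50,-40],"twist":0},{"grip":0.6,"travel":[100,75,-40],"twist":0},{"grip":0.6,"travel":[100,86,-40],"twist":0}]' >/dev/null
python3 go.py
python3 -m creep '[{"grip":0.6,"travel":[0,1,0],"twist":0},{"grip":0.14,"travel":[0,1,0],"twist":0},{"grip":0.14,"travel":[0,1,0],"twist":0},{"grip":0.14,"travel":[0,-25,0],"twist":0},{"grip":0.14,"travel":[0,-70,0],"twist":0}]' >/dev/null
python3 go.py 
python3 -m creep '[{"grip":0,"travel":[46,-80,0],"twist":0},{"grip":0,"travel":[92,-90,0],"twist":0},{"grip":0,"travel":[140,-90,0],"twist":0},{"grip":0,"travel":[150,-90,0],"twist":0},{"grip":0,"travel":[150,-90,0],"twist":0}]' >/dev/null
python3 - <<'E'
from h import *
im,d=optics.capture('top'); save('t2',cv2.resize(im[150:310,130:550],None,fx=1.9,fy=1.9,interpolation=cv2.INTER_CUBIC)); P=cloud('top',d)
for n in ['new0','old0']:
    for m in optics.masks_of(n,'top')[:8]:
        Q=P[m['mask']]; Q=Q[~np.isnan(Q[:,0])]
        if m['score']<.25 or len(Q)<10: continue
        z=np.percentile(Q[:,2],90); T=Q[abs(Q[:,2]-z)<.005]
        print(n,round(m['score'],2),'z',round(z*1000,1),'n',len(T),np.round(T.mean(0)*1000,1)[:2],*rect(T))
E
python3 go.py 467.6,259.3,130,89 
```

```text
t 11.3 p [504.1  21.4  34.4] psi 92.6 gap 29.4 F [-0.1  0.9 -1. ] q6 -103
t 11.8 p [503.7  21.8 106.2] psi 92.6 gap 40.1 F [ 1.1  0.1 -0.3] q6 -103
new0 0.58 z 36.5 n 213 [383.2 135.5] [382.9 135.7] [25.9 31.9] 35.2
old0 0.71 z 46.6 n 173 [505.   19.4] [504.6  18.4] [27.4 27.5] 0.0
old0 0.68 z 46.3 n 156 [538.3  12.4] [538.9  12.3] [27.6 25.7] 89.5
old0 0.65 z 46.2 n 167 [573.2   4.6] [573.4   5.1] [27.9 25.6] 0.2
old0 0.58 z 42.4 n 176 [ 370.7 -150.6] [ 370.7 -150.7] [27.4 27.6] 56.0
old0 0.34 z 121.0 n 329 [ 526.2 -303. ] [ 525.5 -294.6] [179.5  31.5] 2.6
t 12.4 p [498.6 171.3 197.3] psi 92.7 gap 46.8 F [-0.2  0.1 -0.4] q6 -86
467.6,259.3,130,89 travel [89.3 67.3 26.8] twist 0.064
```

View pics/t2.png

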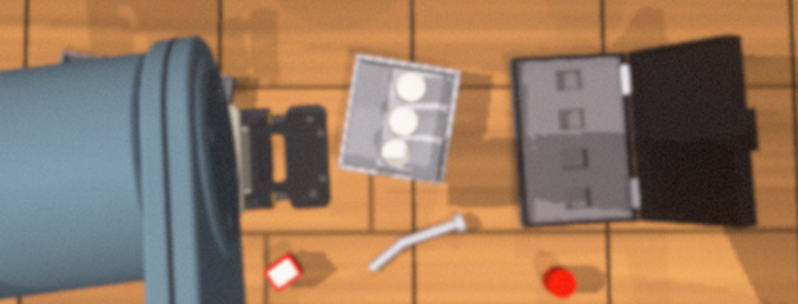

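All three cans stand in the tin at crop (410,86), (403,121) and (395,152), and all four sockets are empty. Next the new relays, checked with the wrist camera.

```bash

python3 -m creep '[{"grip":0,"travel":[46,30,13],"twist":0.064},{"grip":0,"travel":[89,50,26],"twist":0.064},{"grip":0,"travel":[89,67,27],"twist":0.064},{"grip":0,"travel":[89,67,27],"twist":0.064},{"grip":0,"travel":[89,67,27],"twist":0.064}]' >/dev/null
cat >> h.py <<'E'
def wcloud():
    s=robot.get_state(); im,d=optics.capture('wrist'); i=optics.camera_info('wrist')
    v,u=np.mgrid[0:400,0:640]; a=(u-i['cx'])/i['fx']; b=(v-i['cy'])/i['fy']; r=np.hypot(a,b)+1e-9
    k=np.tan(np.minimum(r,1.4))/r*d; P=np.stack([a*k,-b*k,-d,np.ones_like(d)],-1)@i['T_tool_cam'].T
    P=P[...,:3]@np.array(s['orientation']).T+np.array(s['position']); P[(d<=0)|(r>1.35)]=np.nan; return im,P
E
cat > wl.py <<'E'
import sys; from h import *
im,P=wcloud(); save(sys.argv[1],im)
for n in sys.argv[2:]:
    for m in optics.masks_of(n,'wrist')[:8]:
        Q=P[m['mask']]; Q=Q[~np.isnan(Q[:,0])]
        if m['score']<.25 or len(Q)<10: continue
        z=np.percentile(Q[:,2],90); T=Q[abs(Q[:,2]-z)<.004]
        print(n,round(m['score'],2),m['box'],'z',round(z*1000,1),'n',len(T),np.round(T.mean(0)*1000,1)[:2],*rect(T))
E
python3 wl.py w2 new0 tin
python3 go.py 467.6,259.3,33,89
```

```text
new0 0.95 [281.7, 254.5, 40.2, 35.9] z 38.6 n 635 [542.6 242.3] [546.6 242.7] [32.1 25.7] 48.7
new0 0.93 [300.9, 180.3, 43.6, 40.9] z 39.0 n 1128 [464.9 261.7] [465.6 261.7] [31.9 26. ] 90.0
new0 0.88 [395.8, 186.8, 43.5, 40.3] z 38.9 n 969 [472.  347.6] [472.6 348.1] [32.8 26.3] 67.7
new0 0.81 [158.7, 86.8, 44.1, 44.0] z 35.1 n 947 [381.  139.1] [380.9 138.5] [26.  32.3] 35.2
new0 0.76 [297.7, 27.9, 39.7, 37.6] z 35.3 n 1171 [333.7 261.5] [333.3 261.4] [32.2 26.1] 80.3
new0 0.55 [0.0, 174.8, 55.2, 121.4] z 25.1 n 796 [ 517.9 -166. ] [ 516.  -183.5] [175.7 152.1] 3.4
tin 0.93 [57.7, 201.0, 98.4, 119.7] z 39.1 n 755 [498.8  29.4] [537.8  17.4] [112.2 120.5] 80.6
t 13.1 p [468.9 258.4 130.9] psi 88.9 gap 47.0 F [0.1 1.  0.5] q6 -72
467.6,259.3,33,89 travel [ 0.9 97.9  1.3] twist -0.002
```

View pics/w2.png

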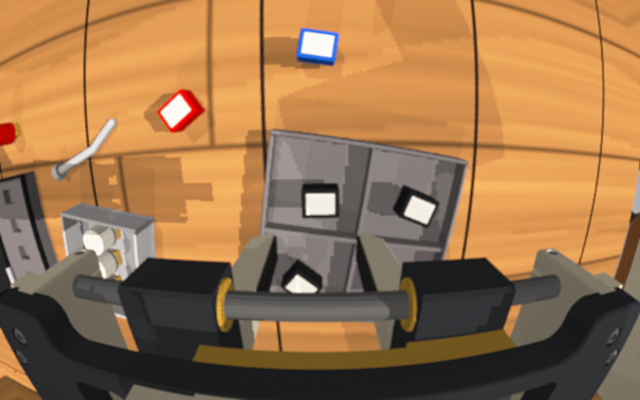

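The wrist view shows the bin blocks at (320,200), (417,207) and (300,278), with sizes and heights as they should be. The robot frame is offset about (-2,+2) mm from the fixed cameras.

```bash

python3 go.py 465.6,261.2,33,90
python3 -m creep '[{"grip":0,"travel":[2.5,30,3],"twist":-0.018},{"grip":0,"travel":[2.5,60,3],"twist":-0.018},{"grip":0,"travel":[2.5,85,3],"twist":-0.018},{"grip":0,"travel":[2.5,97,3],"twist":-0.018},{"grip":0,"travel":[2.5,97,3],"twist":-0.018}]' >/dev/null
python3 go.py 465.3,261.7,33,90
python3 -m creep '[{"grip":0.6,"travel":[0,0,0],"twist":0},{"grip":0.6,"travel":[0,0,0],"twist":0},{"grip":0.6,"travel":[0,0,0],"twist":0},{"grip":0.6,"travel":[0,0,0],"twist":0},{"grip":0.6,"travel":[0,0,0],"twist":0}]' 30
python3 -m creep '[{"grip":0.6,"travel":[0,-20,0],"twist":0},{"grip":0.6,"travel":[0,-60,0],"twist":0},{"grip":0.6,"travel":[0,-107,0],"twist":0},{"grip":0.6,"travel":[0,-107,0],"twist":0},{"grip":0.6,"travel":[0,-107,0],"twist":0}]' >/dev/null
python3 go.py 455,-172,140,92.7
```

```text
t 13.1 p [468.9 258.4 130.9] psi 88.9 gap 47.0 F [0.1 1.  0.5] q6 -72
465.6,261.2,33,90 travel [ 2.7 97.9  3.4] twist -0.02
t 13.6 p [464.2 261.2  31.9] psi 89.9 gap 46.4 F [-0.  -0.2 -0.4] q6 -73
465.3,261.7,33,90 travel [ 0.5 -1.1 -1.1] twist -0.001
t: 14.1
position: [0.4657, 0.2623, 0.0341]
orientation: [[-0.0, 0.003, -1.0], [1.0, 0.001, -0.0], [0.001, -1.0, -0.003]]
wrist_force: [-0.4, -0.4, 6.8]
finger_gap: 0.0315
t 14.6 p [465.1 262.4 141.1] psi 90.0 gap 31.7 F [-1.5 -0.4 -0.5] q6 -73
455,-172,140,92.7 travel [-434.4    1.1   10.3] twist -0.047
```

```bash

python3 -m creep '[{"grip":0.6,"travel":[-50,0,0],"twist":-0.047},{"grip":0.6,"travel":[-100,0,0],"twist":-0.047},{"grip":0.6,"travel":[-150,0,0],"twist":-0.047},{"grip":0.6,"travel":[-200,0,-50],"twist":-0.047},{"grip":0.6,"travel":[-240,0,-80],"twist":-0.047}]' >/dev/null
python3 go.py 580,-168,140,92.7
python3 -m creep '[{"grip":0.6,"travel":[-48,0,-10],"twist":0},{"grip":0.6,"travel":[-96,0,-20],"twist":0},{"grip":0.6,"travel":[-144,0,-30],"twist":0},{"grip":0.6,"travel":[-185,0,-40],"twist":0},{"grip":0.6,"travel":[-200,0,-45],"twist":0}]' >/dev/null
cat > sock.py <<'E'
import sys; from h import *
def holes(P,o,tag):
    # o camera origin; mouth footprint: rays meeting z=18mm
    for z0 in [.018]:
        t=(z0-o[2])/(P[...,2]-o[2]); M=o+(P-o)*t[...,None]
        hole=(P[...,2]<.0145)&(M[...,0]>.43)&(M[...,0]<.61)&(M[...,1]>-.195)&(M[...,1]<-.145)
        n,L,st,_=cv2.connectedComponentsWithStats(hole.astype(np.uint8))
        for k in range(1,n):
            if st[k,4]>25:
                Q=M[L==k]; print(tag,st[k,4],np.round(Q.mean(0)[:2]*1000,1),*rect(Q))
i=optics.camera_info('wrist'); s=robot.get_state(); im,P=wcloud(); save(sys.argv[1],im)
o=np.array(s['orientation'])@i['T_tool_cam'][:3,3]+np.array(s['position']); holes(P,o,'wrist')
_,d=optics.capture('top'); holes(cloud('top',d),optics.camera_info('top')['world_from_camera'][:3,3],'top')
E
python3 sock.py w3; python3 go.py 580,-168,60,92.7
```

```text
t 15.1 p [530.5  36.6 138.1] psi 92.7 gap 31.6 F [-0.   1.5  0.3] q6 -101
580,-168,140,92.7 travel [-206.7   -1.9  -39.9] twist -0.0
wrist 643 [ 455. -173.] [ 454.7 -173.5] [19.7 26.5] 2.4
wrist 638 [ 496.6 -170.8] [ 496.7 -171.2] [19.  25.6] 2.4
wrist 679 [ 538.4 -168.6] [ 538.5 -169. ] [20.  26.9] 2.4
wrist 595 [ 579.9 -166.2] [ 580.1 -166.8] [19.  26.8] 2.5
top 127 [ 540.  -170.1] [ 540.1 -169.7] [20.7 27.3] 11.0
top 124 [ 498.6 -172.3] [ 498.7 -172.6] [20.3 25.6] 5.4
top 129 [ 456.3 -174.7] [ 456.4 -174.8] [24.7 18.1] 89.7
t 15.7 p [ 585.4 -161.3  137.7] psi 92.5 gap 31.7 F [ 0.3  0.9 -0.1] q6 -118
580,-168,60,92.7 travel [-6.4 77.7  5.7] twist -0.003
```

```bash

python3 -m creep '[{"grip":0.6,"travel":[-5,30,5.5],"twist":-0.003},{"grip":0.6,"travel":[-5,60,5.5],"twist":-0.003},{"grip":0.6,"travel":[-5,82,5.5],"twist":-0.003},{"grip":0.6,"travel":[-5,82,5.5],"twist":-0.003},{"grip":0.6,"travel":[-5,82,5.5],"twist":-0.003}]' |grep -v orient
python3 go.py 580,-166.5,42,92.8
```

```text
t: 16.2
position: [0.58, -0.163, 0.0575]
wrist_force: [0.9, -0.7, -0.7]
finger_gap: 0.0318
t 16.2 p [ 580.  -163.    57.5] psi 93.0 gap 31.8 F [ 0.9 -0.7 -0.7] q6 -119
580,-166.5,42,92.8 travel [-3.5 15.5  0.2] twist 0.003
```

```bash

python3 -m creep '[{"grip":0.6,"travel":[-3,3,0],"twist":0.003},{"grip":0.6,"travel":[-3,6,0],"twist":0.003},{"grip":0.6,"travel":[-3,8,0],"twist":0.003},{"grip":0.6,"travel":[-3,8,0],"twist":0.003}]' |grep -v orient
python3 go.py 580,-166.5,42,92.8
python3 -m creep '[{"grip":0.6,"travel":[0,0,0],"twist":0}]' |grep -v orient
```

```text
t: 16.6
position: [0.5808, -0.168, 0.0498]
wrist_force: [0.3, -0.5, -0.1]
finger_gap: 0.0319
t 16.6 p [ 580.8 -168.    49.8] psi 92.7 gap 31.9 F [ 0.3 -0.5 -0.1] q6 -119
580,-166.5,42,92.8 travel [1.5 7.8 0.7] twist -0.002
t: 16.7
position: [0.5808, -0.168, 0.0499]
wrist_force: [0.4, -0.1, -1.1]
finger_gap: 0.0315
```

```bash

python3 -m creep '[{"grip":0.6,"travel":[1.3,0,0.7],"twist":0},{"grip":0.6,"travel":[1.3,3,0.7],"twist":0},{"grip":0.6,"travel":[1.3,5,0.7],"twist":0},{"grip":0.6,"travel":[1.3,7,0.7],"twist":0}]' |grep -v orient
python3 -m creep '[{"grip":0.6,"travel":[0,2,0],"twist":0},{"grip":0.6,"travel":[0,4,0],"twist":0},{"grip":0.6,"travel":[0,5,0],"twist":0},{"grip":0.6,"travel":[0,5,0],"twist":0}]' |grep -v orient
```

```text
t: 17.1
position: [0.5799, -0.1666, 0.0424]
wrist_force: [-0.0, -0.7, -0.3]
finger_gap: 0.0314
t: 17.5
position: [0.58, -0.1667, 0.0382]
wrist_force: [-2.3, 0.5, 4.9]
finger_gap: 0.0318
```

```bash

python3 -m creep '[{"grip":0.6,"travel":[0,1.5,0],"twist":0},{"grip":0.6,"travel":[0,1.5,0],"twist":0},{"grip":0.1,"travel":[0,0,0],"twist":0},{"grip":0.1,"travel":[0,0,0],"twist":0},{"grip":0.1,"travel":[0,-40,0],"twist":0}]' |grep -v orient
python3 -m creep '[{"grip":0.1,"travel":[40,-40,10],"twist":0},{"grip":0.1,"travel":[85,-60,20],"twist":0},{"grip":0.1,"travel":[130,-60,40],"twist":0},{"grip":0.1,"travel":[175,-60,60],"twist":0},{"grip":0.1,"travel":[220,-60,70],"twist":0}]' |grep -v orient
python3 - <<'E'
from h import *
for c in['top','side']:
    _,d=optics.capture(c); P=cloud(c,d); m=(abs(P[...,0]-.582)<.02)&(abs(P[...,1]+.168)<.02)&(P[...,2]>.035); T=P[m]; print(c,len(T),np.round(np.median(T,0)*1000,1),rect(T))
E
python3 tin.py
python3 go.py 472.6,348,130,67.7
```

```text
t: 18.0
position: [0.5763, -0.165, 0.0726]
wrist_force: [-0.3, -0.4, -0.5]
finger_gap: 0.0415
t: 18.5
position: [0.4985, 0.0501, 0.1376]
wrist_force: [0.9, -0.1, 0.3]
finger_gap: 0.0415
top 220 [ 581.  -166.6   42.8] (array([ 581.3, -167.8]), array([25.9, 33.6]), 3.6)
side 302 [ 580.3 -167.7   41.4] (array([ 580.5, -165.9]), array([26.1, 33. ]), 3.0)
tin side 0.6 [539.5  17. ] [113.1 119.8] 80.9
t 18.8 p [500.7  48.  137.6] psi 92.7 gap 42.2 F [-0.6 -0.2  0.3] q6 -100
472.6,348,130,67.7 travel [301.    7.6  14. ] twist 0.436
```

```bash

python3 -m creep '[{"grip":0,"travel":[301,7,14],"twist":0.436},{"grip":0,"travel":[301,7,14],"twist":0.436},{"grip":0,"travel":[301,7,14],"twist":0.436},{"grip":0,"travel":[301,7,14],"twist":0.436},{"grip":0,"travel":[301,7,14],"twist":0.436}]' >/dev/null
python3 go.py 472.6,348,100,67.7
```

```text
t 19.3 p [480.  279.7 132. ] psi 67.4 gap 46.6 F [1.1 0.  1.1] q6 -49
472.6,348,100,67.7 travel [60.2 32.  33. ] twist -0.004
```

```bash

python3 -m creep '[{"grip":0,"travel":[40,10,22],"twist":-0.004},{"grip":0,"travel":[60,25,33],"twist":-0.004},{"grip":0,"travel":[60,32,33],"twist":-0.004},{"grip":0,"travel":[60,32,33],"twist":-0.004},{"grip":0,"travel":[60,32,33],"twist":-0.004}]' >/dev/null
python3 wl.py w4 new0
python3 go.py 472.6,348,33,67.7
```

```text
new0 0.89 [137.8, 76.1, 42.6, 41.6] z 35.2 n 1102 [333.9 263.2] [333.4 262.1] [32.8 26.3] 80.2
new0 0.8 [302.4, 194.5, 38.2, 40.0] z 38.9 n 1332 [472. 349.] [472.5 348.8] [30.7 25.8] 68.9
new0 0.65 [70.8, 181.8, 33.1, 45.7] z 34.7 n 624 [381.  140.1] [381. 138.] [26.6 34.1] 35.8
new0 0.61 [255.9, 318.3, 8.1, 21.9] z 38.0 n 57 [553.  256.8] [554.8 254.9] [ 3.1 22.7] 49.1
new0 0.61 [322.1, 277.3, 40.6, 14.9] z 36.3 n 84 [541.9 345.8] [542.1 345.3] [14.6  6.4] 67.4
t 19.9 p [472.  346.1 100.9] psi 67.8 gap 46.5 F [ 0.5 -0.3 -0.2] q6 -42
472.6,348,33,67.7 travel [ 1.9 67.9  0.2] twist 0.002
```

```bash

python3 -m creep '[{"grip":0,"travel":[2,20,0.2],"twist":-0.005},{"grip":0,"travel":[2,40,0.2],"twist":-0.005},{"grip":0,"travel":[2,60,0.2],"twist":-0.005},{"grip":0,"travel":[2,67.5,0.2],"twist":-0.005},{"grip":0,"travel":[2,67.5,0.2],"twist":-0.005}]' >/dev/null
python3 -m creep '[{"grip":0.6,"travel":[0,0,0],"twist":0},{"grip":0.6,"travel":[0,0,0],"twist":0},{"grip":0.6,"travel":[0,0,0],"twist":0},{"grip":0.6,"travel":[0,0,0],"twist":0}]' 30
python3 -m creep '[{"grip":0.6,"travel":[0,-20,0],"twist":0},{"grip":0.6,"travel":[0,-60,0],"twist":0},{"grip":0.6,"travel":[0,-107,0],"twist":0},{"grip":0.6,"travel":[0,-107,0],"twist":-0.15},{"grip":0.6,"travel":[0,-107,0],"twist":-0.3}]' >/dev/null
python3 go.py 538.4,-168.8,100,92.8
```

```text
t: 20.8
position: [0.4722, 0.3499, 0.034]
orientation: [[0.371, 0.002, -0.929], [0.929, 0.001, 0.371], [0.002, -1.0, -0.002]]
wrist_force: [0.8, -1.1, 5.5]
finger_gap: 0.0314
t 21.3 p [472.3 350.2 142.2] psi 85.8 gap 31.6 F [-0.9 -0.4 -0.6] q6 -60
538.4,-168.8,100,92.8 travel [-512.8   42.2 -104.1] twist -0.122
```

```bash

python3 -m creep '[{"grip":0.6,"travel":[-513,42,-104],"twist":-0.122},{"grip":0.6,"travel":[-513,42,-104],"twist":-0.122},{"grip":0.6,"travel":[-513,42,-104],"twist":-0.122},{"grip":0.6,"travel":[-513,42,-104],"twist":-0.122},{"grip":0.6,"travel":[-513,42,-104],"twist":-0.122}]' >/dev/null
python3 go.py 538.4,-168.8,85,92.8
```

```text
t 21.8 p [501.1 100.5 119.9] psi 92.5 gap 31.6 F [ 0.3  0.1 -0.6] q6 -94
538.4,-168.8,85,92.8 travel [-270.7   34.9  -25.7] twist -0.006
```

```bash
ls pics
```

```text
side.png
side_d.npy
t2.png
top.png
top_d.npy
w1.png
w2.png
w3.png
w4.png
```

```bash

python3 -m creep '[{"grip":0.6,"travel":[-271,35,-26],"twist":-0.006},{"grip":0.6,"travel":[-271,35,-26],"twist":-0.006},{"grip":0.6,"travel":[-271,35,-26],"twist":-0.006},{"grip":0.6,"travel":[-271,35,-26],"twist":-0.006},{"grip":0.6,"travel":[-271,35,-26],"twist":-0.006}]' >/dev/null
python3 go.py 538.4,-168.8,52,92.8
python3 -m creep '[{"grip":0.6,"travel":[-24,12,0],"twist":0},{"grip":0.6,"travel":[-24,24,0],"twist":0},{"grip":0.6,"travel":[-24,36,0],"twist":0},{"grip":0.6,"travel":[-24,36,0],"twist":0},{"grip":0.6,"travel":[-24,36,0],"twist":0}]' >/dev/null
python3 go.py 538.4,-168.8,50,92.8
```

```text
t 22.3 p [ 535.3 -145.4   87.9] psi 92.8 gap 31.9 F [0.7 0.4 0.2] q6 -119
538.4,-168.8,52,92.8 travel [-23.6  35.9  -2. ] twist -0.001
t 22.8 p [ 536.1 -165.6   51.6] psi 92.9 gap 31.9 F [ 0.5 -1.   0.3] q6 -121
538.4,-168.8,50,92.8 travel [-3.3  1.6 -2.1] twist 0.001
```

```bash

python3 -m creep '[{"grip":0.6,"travel":[-3,0,-2],"twist":0},{"grip":0.6,"travel":[-3,1.5,-2],"twist":0},{"grip":0.6,"travel":[-3,1.5,-2],"twist":0},{"grip":0.6,"travel":[-3,1.5,-2],"twist":0}]' >/dev/null
python3 go.py 538.4,-168.8,42,92.8
```

```text
t 23.2 p [ 538.8 -170.2   50.7] psi 92.8 gap 31.8 F [ 0.7  0.2 -0.5] q6 -122
538.4,-168.8,42,92.8 travel [1.4 8.7 0.3] twist -0.0
```

```bash

python3 -m creep '[{"grip":0.6,"travel":[1.4,0,0.3],"twist":0},{"grip":0.6,"travel":[1.4,4,0.3],"twist":0},{"grip":0.6,"travel":[1.4,6,0.3],"twist":0},{"grip":0.6,"travel":[1.4,8.5,0.3],"twist":0}]' |grep -v orient
python3 -m creep '[{"grip":0.6,"travel":[0,2,0],"twist":0},{"grip":0.6,"travel":[0,4,0],"twist":0},{"grip":0.6,"travel":[0,6,0],"twist":0},{"grip":0.6,"travel":[0,6,0],"twist":0}]' |grep -v orient
```

```text
t: 23.6
position: [0.5381, -0.1689, 0.0416]
wrist_force: [-0.1, -0.3, 0.1]
finger_gap: 0.0317
t: 24.0
position: [0.5382, -0.169, 0.0379]
wrist_force: [-5.5, 2.2, 16.5]
finger_gap: 0.0314
```

```bash

python3 -m creep '[{"grip":0.6,"travel":[0,0,0],"twist":0},{"grip":0.1,"travel":[0,-1,0],"twist":0},{"grip":0.1,"travel":[0,-1,0],"twist":0},{"grip":0.1,"travel":[0,-1,0],"twist":0},{"grip":0.1,"travel":[0,-45,0],"twist":0}]' |grep -v orient
python3 -m creep '[{"grip":0.1,"travel":[40,-45,0],"twist":0},{"grip":0.1,"travel":[88,-60,0],"twist":0.1},{"grip":0.1,"travel":[135,-60,0],"twist":0.25},{"grip":0.1,"travel":[182,-60,0],"twist":0.4},{"grip":0.1,"travel":[230,-60,0],"twist":0.55}]' |grep -v orient
python3 - <<'E'
from h import *
for c in['top','side']:
    _,d=optics.capture(c); P=cloud(c,d); m=(abs(P[...,0]-.540)<.02)&(abs(P[...,1]+.17)<.02)&(P[...,2]>.035); T=P[m]; print(c,len(T),np.round(np.median(T,0)*1000,1),rect(T))
E
python3 go.py 546.5,242.7,100,48.7
```

```text
t: 24.5
position: [0.5342, -0.1669, 0.0757]
wrist_force: [0.8, 0.4, -0.3]
finger_gap: 0.0416
t: 25.0
position: [0.5279, 0.0485, 0.1411]
wrist_force: [0.1, -0.2, -0.0]
finger_gap: 0.0421
top 226 [ 541.2 -168.7   42.9] (array([ 540.4, -169.7]), array([32.9, 25.8]), 89.9)
side 306 [ 540.  -170.6   41.5] (array([ 540.1, -168.4]), array([25.9, 33.8]), 3.1)
t 25.1 p [527.   51.8 140.7] psi 63.6 gap 41.8 F [-0.3 -0.9  0.2] q6 -70
546.5,242.7,100,48.7 travel [179.6  40.7  67.4] twist 0.26
```

```bash

python3 -m creep '[{"grip":0,"travel":[180,40,67],"twist":0.26},{"grip":0,"travel":[180,40,67],"twist":0.26},{"grip":0,"travel":[180,40,67],"twist":0.26},{"grip":0,"travel":[180,40,67],"twist":0.26},{"grip":0,"travel":[180,40,67],"twist":0.26}]' >/dev/null
python3 -m creep '[{"grip":0,"travel":[0,0,0],"twist":0}]' >/dev/null
python3 wl.py w5 new0
python3 go.py 546.5,242.7,33,48.7
```

```text
new0 0.94 [142.9, 0.6, 47.2, 28.2] z 35.2 n 558 [337.7 257. ] [334.3 261.7] [31.1 25.2] 79.3
new0 0.78 [90.4, 127.2, 38.3, 38.7] z 35.1 n 804 [382.3 139.6] [381.3 138.5] [27.6 31.7] 36.3
new0 0.71 [394.3, 115.9, 54.1, 51.6] z 39.0 n 1401 [555.4 335.9] [556.1 336.5] [26.5 32.5] 16.4
new0 0.62 [300.4, 185.6, 41.0, 43.7] z 39.0 n 1352 [546.6 243.7] [547.2 243.4] [31.  25.5] 49.0
new0 0.34 [0.0, 368.2, 41.5, 31.8] z 106.8 n 169 [ 437.6 -332.8] [ 434.2 -332.7] [94.4 34.2] 72.1
t 25.8 p [548.4 236.5 100.7] psi 48.7 gap 46.2 F [ 1.2 -1.3  0.1] q6 -36
546.5,242.7,33,48.7 travel [ 3.4 67.7  5.5] twist -0.001
```

```bash

python3 -m creep '[{"grip":0,"travel":[4,20,5],"twist":0},{"grip":0,"travel":[4,40,5],"twist":0},{"grip":0,"travel":[4,55,5],"twist":0},{"grip":0,"travel":[4,60,5],"twist":0},{"grip":0,"travel":[4,60,5],"twist":0}]' >/dev/null
python3 go.py 547,243.4,33,49
```

```text
t 26.3 p [547.2 242.5  40.6] psi 48.6 gap 46.1 F [-0.5  0.2  0.6] q6 -35
547,243.4,33,49 travel [0.5 7.6 0.7] twist -0.008
```

```bash

python3 -m creep '[{"grip":0,"travel":[0.5,4,0.7],"twist":-0.008},{"grip":0,"travel":[0.5,7.5,0.7],"twist":-0.008},{"grip":0,"travel":[0.5,7.5,0.7],"twist":-0.008}]' >/dev/null
python3 -m creep '[{"grip":0.6,"travel":[0,0,0],"twist":0},{"grip":0.6,"travel":[0,0,0],"twist":0},{"grip":0.6,"travel":[0,0,0],"twist":0},{"grip":0.6,"travel":[0,0,0],"twist":0}]' 30
python3 -m creep '[{"grip":0.6,"travel":[0,-20,0],"twist":0},{"grip":0.6,"travel":[0,-60,0],"twist":-0.15},{"grip":0.6,"travel":[0,-100,0],"twist":-0.3},{"grip":0.6,"travel":[0,-100,0],"twist":-0.45},{"grip":0.6,"travel":[0,-100,0],"twist":-0.6}]' >/dev/null
python3 go.py 496.7,-171,100,92.8
```

```text
t: 27.0
position: [0.5471, 0.2451, 0.0336]
orientation: [[0.654, 0.0, -0.756], [0.756, 0.0, 0.654], [0.0, -1.0, -0.0]]
wrist_force: [-0.6, 0.0, 1.9]
finger_gap: 0.0316
t 27.5 p [548.  245.3 135.4] psi 83.9 gap 31.7 F [-0.4  0.1 -0.3] q6 -70
496.7,-171,100,92.8 travel [-419.4   35.4    6.4] twist -0.156
```

```bash

python3 -m creep '[{"grip":0.6,"travel":[-419,35,6],"twist":-0.156},{"grip":0.6,"travel":[-419,35,6],"twist":-0.156},{"grip":0.6,"travel":[-419,35,6],"twist":-0.156},{"grip":0.6,"travel":[-419,35,6],"twist":-0.156},{"grip":0.6,"travel":[-419,35,6],"twist":-0.156}]' >/dev/null
python3 go.py 496.7,-171,85,92.8
```

```text
t 28.0 p [515.1  -1.2 112.8] psi 92.5 gap 31.7 F [ 0.1 -0.1 -0.3] q6 -105
496.7,-171,85,92.8 travel [-168.8   27.8   25.7] twist -0.006
```

```bash

python3 -m creep '[{"grip":0.6,"travel":[-165,28,26],"twist":-0.006},{"grip":0.6,"travel":[-165,28,26],"twist":-0.006},{"grip":0.6,"travel":[-165,28,26],"twist":-0.006},{"grip":0.6,"travel":[-165,28,26],"twist":-0.006},{"grip":0.6,"travel":[-165,28,26],"twist":-0.006}]' >/dev/null
python3 -m creep '[{"grip":0.6,"travel":[0,12,0],"twist":0},{"grip":0.6,"travel":[0,24,0],"twist":0},{"grip":0.6,"travel":[0,34,0],"twist":0},{"grip":0.6,"travel":[0,34,0],"twist":0},{"grip":0.6,"travel":[0,34,0],"twist":0}]' >/dev/null
python3 go.py 496.7,-171,50,92.8
```

```text
t 29.0 p [ 496.5 -164.6   50.3] psi 92.9 gap 31.4 F [ 0.2 -0.6  0.3] q6 -123
496.7,-171,50,92.8 travel [-6.4  0.3  0.1] twist 0.001
```

```bash

python3 -m creep '[{"grip":0.6,"travel":[-5.5,0,0.1],"twist":0},{"grip":0.6,"travel":[-5.5,0,0.1],"twist":0},{"grip":0.6,"travel":[-5.5,0,0.1],"twist":0},{"grip":0.6,"travel":[-5.5,0,0.1],"twist":0}]' >/dev/null
python3 go.py 496.7,-171,42,92.8
```

```text
t 29.4 p [ 496.9 -171.3   51.1] psi 92.8 gap 31.9 F [-0.5  0.3 -0.6] q6 -124
496.7,-171,42,92.8 travel [0.3 9.1 0.1] twist -0.001
```

```bash

python3 -m creep '[{"grip":0.6,"travel":[0.3,3,0.1],"twist":0},{"grip":0.6,"travel":[0.3,6,0.1],"twist":0},{"grip":0.6,"travel":[0.3,8.5,0.1],"twist":0},{"grip":0.6,"travel":[0.3,8.5,0.1],"twist":0}]' |grep -v orient
python3 -m creep '[{"grip":0.6,"travel":[0,2,0],"twist":0},{"grip":0.6,"travel":[0,4,0],"twist":0},{"grip":0.6,"travel":[0,6,0],"twist":0},{"grip":0.6,"travel":[0,6,0],"twist":0}]' |grep -v orient
```

```text
t: 29.8
position: [0.4969, -0.171, 0.0452]
wrist_force: [-7.1, 4.5, 27.6]
finger_gap: 0.0316
t: 30.2
position: [0.4962, -0.1708, 0.0365]
wrist_force: [-2.6, 0.6, 6.2]
finger_gap: 0.032
```

```bash

python3 -m creep '[{"grip":0.6,"travel":[0,0,0],"twist":0},{"grip":0.1,"travel":[0,-1,0],"twist":0},{"grip":0.1,"travel":[0,-1,0],"twist":0},{"grip":0.1,"travel":[0,-1,0],"twist":0},{"grip":0.1,"travel":[0,-45,0],"twist":0}]' |grep -v orient
python3 -m creep '[{"grip":0.1,"travel":[40,-45,-5],"twist":0},{"grip":0.1,"travel":[88,-60,-15],"twist":0},{"grip":0.1,"travel":[135,-60,-25],"twist":0},{"grip":0.1,"travel":[182,-60,-35],"twist":0},{"grip":0.1,"travel":[230,-60,-45],"twist":-0.1}]' |grep -v orient
cat > chk.py <<'E'
from h import *
for c in['top','side']:
    _,d=optics.capture(c); P=cloud(c,d)
    for k in range(4):
        m=(abs(P[...,0]-.456-.0418*k)<.018)&(abs(P[...,1]+.1745-.0021*k)<.022)&(P[...,2]>.035)&(P[...,2]<.06); T=P[m]
        if len(T)>30: print(c,k,len(T),np.round(np.median(T,0)*1000,1),'zrange',np.round(np.percentile(T[:,2],[5,95])*1000,1),rect(T))
E
python3 chk.py
python3 go.py 555.8,336.2,100,106.6
```

```text
t: 30.7
position: [0.493, -0.1686, 0.0766]
wrist_force: [-0.2, -0.6, -0.0]
finger_gap: 0.0416
t: 31.2
position: [0.53, 0.0581, 0.1417]
wrist_force: [1.3, -0.4, -0.1]
finger_gap: 0.042
top 1 222 [ 499.9 -170.4   42.8] zrange [39.8 45. ] (array([ 499. , -171.7]), array([32.2, 25.6]), 90.0)
top 2 222 [ 541.2 -169.2   42.6] zrange [39.8 45.1] (array([ 540.4, -170.1]), array([32.5, 25.8]), 90.0)
top 3 219 [ 580.9 -166.7   42.6] zrange [39.8 45. ] (array([ 581.4, -167.8]), array([26.1, 32.8]), 3.5)
side 1 307 [ 498.5 -172.    41.5] zrange [38.7 43.1] (array([ 498.5, -170.2]), array([25.9, 32.5]), 3.5)
side 2 303 [ 540.1 -170.4   41.5] zrange [38.2 43.6] (array([ 540.2, -168.7]), array([26.1, 32.4]), 2.5)
side 3 302 [ 580.5 -167.6   41.6] zrange [38.3 43.4] (array([ 580.6, -166.3]), array([26.1, 32.6]), 2.6)
t 31.3 p [529.7  62.1 141.2] psi 99.0 gap 41.9 F [-0.1 -1.  -1.2] q6 -104
555.8,336.2,100,106.6 travel [266.6  41.2 -68.6] twist -0.133
```

Three relays are home. Now the last one.

```bash

python3 -m creep '[{"grip":0,"travel":[267,20,-69],"twist":-0.133},{"grip":0,"travel":[267,20,-69],"twist":-0.133},{"grip":0,"travel":[267,20,-69],"twist":-0.133},{"grip":0,"travel":[267,20,-69],"twist":-0.133},{"grip":0,"travel":[267,20,-69],"twist":-0.133}]' >/dev/null
python3 -m creep '[{"grip":0,"travel":[28,20,-4],"twist":0},{"grip":0,"travel":[28,20,-4],"twist":0},{"grip":0,"travel":[28,20,-4],"twist":0}]' >/dev/null
python3 wl.py w6 new0
python3 go.py 555.8,336.2,40,106.6
```

```text
new0 0.67 [300.6, 200.8, 41.2, 39.1] z 38.9 n 1339 [555.2 336.1] [555.8 336.3] [26.7 31.5] 15.8
t 32.2 p [552.4 330.8 103.5] psi 106.0 gap 46.8 F [ 0.4 -0.3  0.2] q6 -85
555.8,336.2,40,106.6 travel [ 4.3 63.5 -4.7] twist -0.01
```

```bash

python3 -m creep '[{"grip":0,"travel":[4.3,20,-4.7],"twist":0},{"grip":0,"travel":[4.3,40,-4.7],"twist":0},{"grip":0,"travel":[4.3,58,-4.7],"twist":0},{"grip":0,"travel":[4.3,63,-4.7],"twist":0},{"grip":0,"travel":[4.3,63,-4.7],"twist":0}]' >/dev/null
python3 go.py 555.6,336.2,33,106
```

```text
t 32.7 p [555.4 336.3  40.2] psi 106.0 gap 46.5 F [0.7 0.  1.4] q6 -85
555.6,336.2,33,106 travel [-0.1  7.2 -0.1] twist 0.0
```

```bash

python3 -m creep '[{"grip":0,"travel":[0,4,0],"twist":0},{"grip":0,"travel":[0,7,0],"twist":0},{"grip":0,"travel":[0,7,0],"twist":0}]' >/dev/null
python3 -m creep '[{"grip":0.6,"travel":[0,0,0],"twist":0},{"grip":0.6,"travel":[0,0,0],"twist":0},{"grip":0.6,"travel":[0,0,0],"twist":0},{"grip":0.6,"travel":[0,0,0],"twist":0}]' 30 | grep -v orient
python3 -m creep '[{"grip":0.6,"travel":[0,-20,0],"twist":0},{"grip":0.6,"travel":[0,-60,0],"twist":0.1},{"grip":0.6,"travel":[0,-100,0],"twist":0.23},{"grip":0.6,"travel":[0,-100,0],"twist":0.23},{"grip":0.6,"travel":[0,-100,0],"twist":0.23}]' >/dev/null
python3 go.py 455,-173.2,100,92.8
```

```text
t: 33.4
position: [0.5552, 0.3379, 0.0335]
wrist_force: [0.3, -0.2, 1.0]
finger_gap: 0.0318
t 33.9 p [555.6 338.  134.3] psi 93.0 gap 31.8 F [ 0.  -1.2 -1. ] q6 -72
455,-173.2,100,92.8 travel [-505.2   34.3  127.3] twist 0.004
```

```bash

python3 -m creep '[{"grip":0.6,"travel":[-505,34,127],"twist":0.004},{"grip":0.6,"travel":[-505,34,127],"twist":0.004},{"grip":0.6,"travel":[-505,34,127],"twist":0.004},{"grip":0.6,"travel":[-505,34,127],"twist":0.004},{"grip":0.6,"travel":[-505,34,127],"twist":0.004}]' >/dev/null
python3 go.py 455,-170,90,92.8
python3 -m creep '[{"grip":0.6,"travel":[-266,17,67],"twist":0},{"grip":0.6,"travel":[-266,17,67],"twist":0},{"grip":0.6,"travel":[-266,17,67],"twist":0},{"grip":0.6,"travel":[-266,17,67],"twist":0},{"grip":0.6,"travel":[-266,17,67],"twist":0}]' >/dev/null
python3 go.py 455,-172,52,92.8
```

```text
t 34.4 p [504.6  91.4 114.9] psi 92.8 gap 31.9 F [ 0.1 -0.2 -1. ] q6 -95
455,-170,90,92.8 travel [-258.7   24.9   62.4] twist 0.0
t 34.9 p [ 455.3 -152.6   99.7] psi 92.8 gap 31.5 F [ 1.   0.8 -0.7] q6 -125
455,-172,52,92.8 travel [-19.3  47.7   1.3] twist -0.0
```

```bash

python3 -m creep '[{"grip":0.6,"travel":[-19,15,1],"twist":0},{"grip":0.6,"travel":[-19,30,1],"twist":0},{"grip":0.6,"travel":[-19,47,1],"twist":0},{"grip":0.6,"travel":[-19,47,1],"twist":0},{"grip":0.6,"travel":[-19,47,1],"twist":0}]' >/dev/null
python3 go.py 455,-173.2,50,92.8
```

```text
t 35.4 p [ 456.2 -169.9   53.4] psi 92.8 gap 31.7 F [-0.6 -0.6  0.5] q6 -126
455,-173.2,50,92.8 travel [-3.3  3.4  1.3] twist -0.001
```

```bash

python3 -m creep '[{"grip":0.6,"travel":[-3.2,2,1.2],"twist":0},{"grip":0.6,"travel":[-3.2,2.5,1.2],"twist":0},{"grip":0.6,"travel":[-3.2,2.5,1.2],"twist":0},{"grip":0.6,"travel":[-3.2,2.5,1.2],"twist":0}]' >/dev/null
python3 go.py 455,-173.2,42,92.8
```

```text
t 35.8 p [ 456.4 -173.9   52.4] psi 92.7 gap 31.6 F [-0.7  0.2 -0.3] q6 -127
455,-173.2,42,92.8 travel [ 0.8 10.4  1.4] twist -0.001
```

```bash

python3 -m creep '[{"grip":0.6,"travel":[0.7,0,1.2],"twist":0},{"grip":0.6,"travel":[0.7,4,1.2],"twist":0},{"grip":0.6,"travel":[0.7,7,1.2],"twist":0},{"grip":0.6,"travel":[0.7,10,1.2],"twist":0}]' |grep -v orient
python3 -m creep '[{"grip":0.6,"travel":[0,2,0],"twist":0},{"grip":0.6,"travel":[0,4,0],"twist":0},{"grip":0.6,"travel":[0,6,0],"twist":0},{"grip":0.6,"travel":[0,6,0],"twist":0}]' |grep -v orient
```

```text
t: 36.2
position: [0.4549, -0.1732, 0.0416]
wrist_force: [0.1, 0.1, -0.3]
finger_gap: 0.0318
t: 36.6
position: [0.455, -0.1732, 0.0374]
wrist_force: [-4.1, 2.6, 15.9]
finger_gap: 0.0316
```

```bash

python3 -m creep '[{"grip":0.6,"travel":[0,0,0],"twist":0},{"grip":0.1,"travel":[0,-1,0],"twist":0},{"grip":0.1,"travel":[0,-1,0],"twist":0},{"grip":0.1,"travel":[0,-1,0],"twist":0},{"grip":0.1,"travel":[0,-45,0],"twist":0}]' |grep -v orient
python3 -m creep '[{"grip":0.1,"travel":[0,-45,-3],"twist":0},{"grip":0.5,"travel":[40,-80,-10],"twist":0},{"grip":1,"travel":[85,-80,0],"twist":0},{"grip":1,"travel":[130,-100,0],"twist":0},{"grip":1,"travel":[175,-110,0],"twist":0}]' |grep -v orient
python3 chk.py; python3 tin.py
python3 - <<'E'
from h import *
im,d=optics.capture('top'); save('t3',cv2.resize(im[150:310,250:550],None,fx=2.5,fy=2.5)); im,d=optics.capture('side'); P=cloud('side',d)
m=(P[...,2]>.08)&(P[...,1]<-.24)&(abs(P[...,0]-.525)<.1); T=P[m]; print('cover',np.round(np.percentile(T,[1,50,99],axis=0)*1000))
E
python3 go.py 526,-345,240,92.8
```

```text
t: 37.1
position: [0.4514, -0.171, 0.0766]
wrist_force: [0.6, -0.1, 0.1]
finger_gap: 0.042
t: 37.6
position: [0.4466, 0.0029, 0.1921]
wrist_force: [0.7, -0.4, 0.0]
finger_gap: 0.0147
top 0 158 [ 457.1 -179.3   42.8] zrange [40.3 44.8] (array([ 457.8, -178.8]), array([23.6, 25.5]), 89.6)
top 1 226 [ 499.9 -170.4   42.6] zrange [39.3 45.4] (array([ 499. , -170.9]), array([25.6, 33.1]), 0.2)
top 2 221 [ 541.2 -169.3   42.8] zrange [40.  45.1] (array([ 540.4, -170. ]), array([25.7, 32.4]), 0.4)
top 3 218 [ 580.9 -166.8   42.7] zrange [39.1 45.3] (array([ 581.3, -167.5]), array([26. , 31.7]), 3.7)
side 0 314 [ 456.6 -174.2   41.4] zrange [38.4 43.2] (array([ 456.5, -172.9]), array([26. , 32.2]), 0.5)
side 1 308 [ 498.7 -171.5   41.5] zrange [38.8 43.4] (array([ 498.5, -170.2]), array([26. , 32.8]), 3.4)
side 2 307 [ 540.1 -170.4   41.5] zrange [38.3 43.4] (array([ 540.1, -168.7]), array([26. , 32.8]), 2.4)
side 3 302 [ 580.5 -167.8   41.5] zrange [38.2 43.3] (array([ 580.8, -166.3]), array([26.1, 32.4]), 2.9)
tin top 0.86 [541.   15.1] [109.9 118.7] 80.7
cover [[ 436. -310.   91.]
 [ 523. -297.  126.]
 [ 613. -267.  139.]]
t 37.9 p [446.6   0.8 190.4] psi 92.7 gap 0.6 F [ 0.1 -0.3  0. ] q6 -107
526,-345,240,92.8 travel [-349.1  -49.6  -63. ] twist -0.002
```

View pics/t3.png

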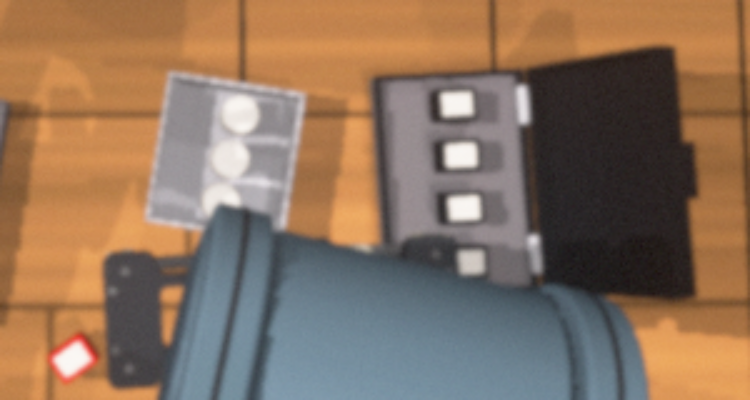

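The top crop shows all four blocks seated at (457,105), (461,155), (463,207) and (470,262), and the cans in the tin at (235,115), (230,155) and (222,200). Next, go behind the cover.

```bash

python3 -m creep '[{"grip":1,"travel":[-20,-45,-5],"twist":0},{"grip":1,"travel":[-65,-55,-15],"twist":0},{"grip":1,"travel":[-113,-55,-25],"twist":0},{"grip":1,"travel":[-160,-55,-35],"twist":0},{"grip":1,"travel":[-208,-55,-45],"twist":0}]' 15 >/dev/null
python3 go.py 526,-345,240,92.8
python3 -m creep '[{"grip":1,"travel":[-48,5,-6],"twist":0},{"grip":1,"travel":[-95,5,-12],"twist":0},{"grip":1,"travel":[-141,5,-18],"twist":0},{"grip":1,"travel":[-141,5,-18],"twist":0},{"grip":1,"travel":[-141,5,-18],"twist":0}]' >/dev/null
python3 go.py 526,-345,113,92.8
```

```text
t 38.4 p [ 501.  -208.   245.2] psi 92.6 gap 0.3 F [ 1.2 -0.1 -0.1] q6 -127
526,-345,240,92.8 travel [-138.     5.2  -18.9] twist -0.004
t 38.9 p [ 524.6 -346.5  238.9] psi 92.4 gap 0.5 F [ 0.1  0.6 -0.6] q6 -136
526,-345,113,92.8 travel [  1.5 125.9  -1.5] twist -0.006
```

```bash

python3 -m creep '[{"grip":1,"travel":[0,35,-1],"twist":0},{"grip":1,"travel":[0,70,-1],"twist":0},{"grip":1,"travel":[0,105,-1],"twist":0},{"grip":1,"travel":[0,126,-1],"twist":0},{"grip":1,"travel":[0,126,-1],"twist":0}]' >/dev/null
python3 go.py
python3 -m creep '[{"grip":1,"travel":[10,0,0],"twist":0},{"grip":1,"travel":[20,0,0],"twist":0},{"grip":1,"travel":[30,0,0],"twist":0},{"grip":1,"travel":[38,-2,0],"twist":0},{"grip":1,"travel":[46,-4,0],"twist":0}]' |grep -v orient
python3 go.py
python3 - <<'E'
from h import *
im,d=optics.capture('side'); im2,_=optics.capture('wrist'); save('s4',np.hstack([cv2.resize(im,(400,250)),cv2.resize(im2,(400,250))]))
E
```

```text
t 39.4 p [ 524.7 -341.2  111.3] psi 92.7 gap 0.3 F [0.5 0.6 0.8] q6 -136
t: 39.9
position: [0.5262, -0.2985, 0.1216]
wrist_force: [0.8, -3.2, 3.4]
finger_gap: 0.0004
t 39.9 p [ 526.2 -298.5  121.6] psi 92.7 gap 0.4 F [ 0.8 -3.2  3.4] q6 -133
```

View pics/s4.png

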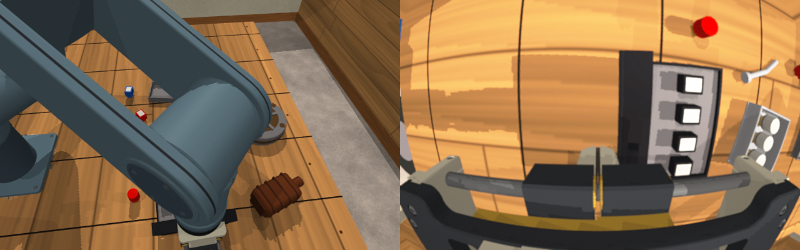

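```bash

python3 -m creep '[{"grip":1,"travel":[14,-1,0],"twist":0},{"grip":1,"travel":[28,-2,0],"twist":0},{"grip":1,"travel":[42,-3,0],"twist":0},{"grip":1,"travel":[58,-3,0],"twist":0},{"grip":1,"travel":[74,-2,0],"twist":0}]' |grep -v orient
python3 - <<'E'
from h import *
im,d=optics.capture('wrist'); save('w7',im)
E
python3 go.py
```

```text
t: 40.5
position: [0.521, -0.2223, 0.1205]
wrist_force: [0.6, -1.7, 0.1]
finger_gap: 0.0004
t 40.5 p [ 520.5 -219.5  120.2] psi 92.8 gap 0.6 F [ 0.   1.8 -0.2] q6 -127
```

View pics/w7.png

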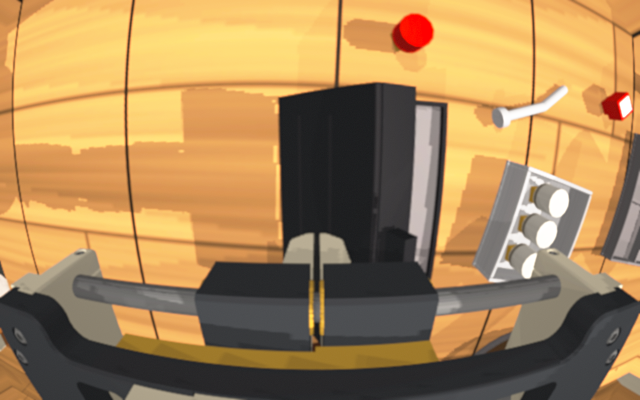

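The cover is past vertical, at about 60°, with the fingers on its outer face at (315,240). Continuing the arc.

```bash

python3 -m creep '[{"grip":1,"travel":[10,3,0],"twist":0},{"grip":1,"travel":[18,7,0],"twist":0},{"grip":1,"travel":[28,14,0],"twist":0},{"grip":1,"travel":[36,22,0],"twist":0},{"grip":1,"travel":[43,31,0],"twist":0}]' |grep -v orient
python3 go.py
python3 -m creep '[{"grip":1,"travel":[7,9,0],"twist":0},{"grip":1,"travel":[12,17,0],"twist":0},{"grip":1,"travel":[16,25,0],"twist":0},{"grip":1,"travel":[18,29,0],"twist":0},{"grip":1,"travel":[18,31,0],"twist":0}]' |grep -v orient
```

```text
t: 41.05
position: [0.5194, -0.1803, 0.0892]
wrist_force: [0.6, -0.2, 1.6]
finger_gap: 0.0006
t 41.0 p [ 519.4 -180.3   89.2] psi 92.7 gap 0.6 F [ 0.6 -0.2  1.6] q6 -124
t: 41.55
position: [0.5181, -0.1626, 0.0591]
wrist_force: [-5.8, 6.2, 20.5]
finger_gap: 0.0003
```

```bash

python3 -m creep '[{"grip":1,"travel":[0,1,0],"twist":0},{"grip":1,"travel":[0,-30,0],"twist":0},{"grip":1,"travel":[0,-75,0],"twist":0},{"grip":1,"travel":[0,-120,0],"twist":0},{"grip":1,"travel":[0,-150,0],"twist":0}]' |grep -v orient
python3 -m creep '[{"grip":1,"travel":[45,-10,20],"twist":0},{"grip":1,"travel":[90,-10,40],"twist":0},{"grip":1,"travel":[135,-10,60],"twist":0},{"grip":1,"travel":[180,-10,80],"twist":0},{"grip":1,"travel":[225,-10,100],"twist":0}]' |grep -v orient
python3 -m creep '[{"grip":1,"travel":[45,0,0],"twist":0},{"grip":1,"travel":[90,0,0],"twist":0},{"grip":1,"travel":[135,0,0],"twist":0},{"grip":1,"travel":[180,0,0],"twist":0},{"grip":1,"travel":[180,0,0],"twist":0}]' |grep -v orient
python3 tin.py
python3 - <<'E'
from h import *
ims=[]
for c in ['top','side']:
    im,d=optics.capture(c); P=cloud(c,d); ims.append(cv2.resize(im,(400,250)))
    m=(abs(P[...,0]-.52)<.075)&(P[...,1]<-.12)&(P[...,1]>-.225)&(P[...,2]>.03); T=P[m]
    A=np.c_[T,np.ones(len(T))]; k=np.linalg.lstsq(A[:,[0,1,3]],T[:,2],rcond=None)[0]; print(c,'cover z med',np.median(T[:,2])*1000,'slope',k[:2].round(3))
    for m in optics.masks_of('old0',c)[:6]:
        Q=P[m['mask']]; Q=Q[~np.isnan(Q[:,0])]; print(' old',round(m['score'],2),np.median(Q,0).round(3))
save('end',np.hstack(ims))
E
```

```text
t: 42.05
position: [0.5193, -0.164, 0.2121]
wrist_force: [0.7, -0.3, 0.8]
finger_gap: 0.0007
t: 42.55
position: [0.4069, 0.0578, 0.2188]
wrist_force: [-0.5, 0.3, 0.4]
finger_gap: 0.0003
t: 43.05
position: [0.3987, 0.2409, 0.2188]
wrist_force: [0.5, -1.3, -0.3]
finger_gap: 0.0003
tin top 0.97 [540.2  15.2] [110.1 120. ] 80.5
top cover z med 51.65374347259966 slope [-0.001 -0.   ]
 old 0.77 [0.573 0.004 0.044]
 old 0.76 [0.536 0.012 0.044]
 old 0.55 [0.505 0.02  0.044]
 old 0.54 [ 0.372 -0.148  0.04 ]
side cover z med 50.435364150646755 slope [0.001 0.001]
 old 0.83 [0.538 0.005 0.042]
 old 0.75 [0.505 0.013 0.042]
 old 0.67 [ 0.371 -0.154  0.038]
 old 0.54 [ 0.571 -0.003  0.042]
```

View pics/end.png

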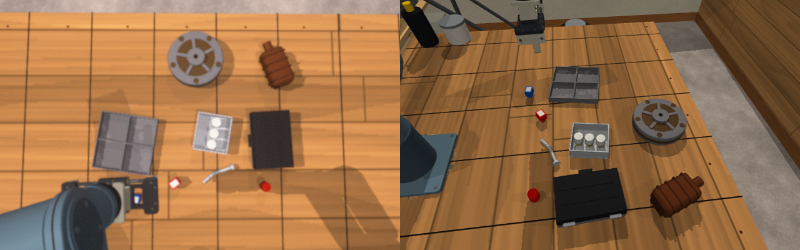

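The cover lies flat at 51 mm, the bin is empty, the cans are in the tin, and the bystanders look untouched. Handing in.

```bash
python3 -c "
from rig import robot; print(robot.close_job())"
```

```text
the job is handed in; nothing more can be done
None
```

The job is done and handed in at about 43 s of robot time; no verdict was reported.

- **Spent relays:** I pulled all three round cans and stood them in the scrap tin. The tin was knocked about 14 mm aside partway through, so I measured it again before placing the third can. The last pictures show all three cans inside it.
- **New relays:** I plugged all four blocks from the bin, one to a socket. Before the cover was shut, both fixed cameras put their tops at about 42 mm, which is home, and within 1–2 mm of the socket centres. In the top view the arm partly hid the last one. The third relay met about 28 N going in, then seated.
- **Cover:** I swung it over and pressed it shut. Its top measures 50.4–51.7 mm with a slope of no more than 0.001, against 51 mm expected.
- **Bystanders:** The wheel, axle bolt and muffler look where they were in the final picture; I did not measure them again. The robot is clear of everything.

The arm and the fixed cameras disagreed by a steady 2 mm or so, so I aimed with the wrist camera. No check failed.

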